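Set up the can-seam inspection stand

ROBOT

A 6-joint arm with a two-finger parallel gripper is mounted at the origin on the work surface; the furniture and walls round the work are solid. World frame = base frame: x ahead of the robot, y to its left, z up, the work surface at z = 0. Lengths are in m, angles in rad, forces in N, time in s.
With the tool pointing down it reaches from about 0.325 to 0.775 m from the base axis. Payload 9.3 kg.
Tool frame: the origin (TCP) lies midway between the tips of the shut fingers; the grasp point (between the pads) lies 19 mm behind it; z points along the fingers, y is the direction in which the jaws open and shut (so a half turn about z gives the same grasp; the last joint's range is limited). The gripper opens to 85 mm and grips with 20 to 120 N. Pads are 22 mm wide; open, the fingers measure 114 mm over their backs; the gripper's body (76 mm by 85 mm) begins 54 mm behind the grasp point. The pads swing forward as they close: fully open they stand 13 mm farther back than shut.
Start: joints at [-1.438, 0.259, 0.021, 1.334, 0, 1.418], TCP at [0.155, -0.528, 0.21] pointing down, gripper open.
Joint ranges: [-3.04, 3.04], [-0.91, 1.82], [-1.04, 1.36], [-1.92, 1.95], [-1.52, 1.45], [-3.14, 3.14]. Speed limits (rad/s): [2.22, 2.22, 2.79, 3.14, 3.14, 3.14].

INTERFACE

Orientations are given as a rotation vector (axis times angle).
In Python, from cell import manip, cams gives the robot as it stands. The module is installed in compiled form; this text tells all that it offers.
- The arm moves only by the tool arm_command, never from a script. Its argument "steps" is a list of rows, each an object of numbers: "dx", "dy", "dz": the shift along the tool's x, y, z in m; "wx", "wy", "wz": the turn, a rotation vector about the tool's x, y, z in rad; "fingers": the closure in counts, from 0 (fully open) to 255 (shut). A call has 1 to 5 rows; each row is the pose to reach, as a shift and turn from the pose measured when the call began, along the tool's axes at that moment; what a row does not reach only later rows make up. A row lasts 1/12 s, in which the tool goes at most 41.7 mm and 7.16 degrees, less where a joint would pass 70% of its speed; a pose out of reach is approached as far as the arm can. A call with a gripper value outside its range is refused whole. The fingers move at their own pace and stop on an object; "force" is the grip in N (left out, the last holds). Time passes only in rows, so rows that repeat a pose let the fingers close. It gives the time, the measured TCP pose, the force and the opening at its end, in the units of the state.
- manip.get_state(): the state, without advancing time (a new reading comes with each control period).
- cams.camera(name): name is "scene" or "top" or "wrist"; returns a dict with "color" (420x560x3 uint8, blue, green, red), "fx", "fy", "cx", "cy" (pixels), "k1" (the pictures are not rectified: a ray, as slopes to the right and down, at radius r is drawn at 1 + k1 r^2 times it, then the intrinsics apply), "extrinsics" (4x4, takes a point from world to camera coordinates). Camera axes: x right, y up, looking along -z (the intrinsics and any distortion apply to the point x, -y, -z); pixel columns grow to the right and rows downward; lengths in m; the calibration is good to about 2 mm. A picture is of the moment at which its call begins. There is no depth.
- manip.job_done(): hands the job in, once; it reports no verdict.
The state is a dict: "t": time; "q": joint angles; "joint_vel": joint speeds; "joint_efforts": joint torques, N m; "position": TCP position; "eef_rot": TCP orientation; "ft_force": force on the tool from outside, world axes, zero at the start; "moment": the same for the moment, N m; "width": opening from 0.0 (shut) to 1.0 (fully open).
Only numpy, scipy, OpenCV 4.12 (cv2) and the standard library are available. Lean on these libraries where they do the work, as an engineer would, in place of code of your own. Each camera call takes 0.05 s, during which the arm holds its last target. There are 200 camera calls.

TASK

Get the folding seam-inspection stand ready: flip its yellow kickstand forward and down past its snap-over point until it snaps to its down stop. Then take the frame by its blue top bar, raise it upright from where it lies back, and keep hold of the bar so that it stays upright and still; its spring would tip it back, so finish while still holding it. Leave the cans, lids and other things on the table alone.

Things in the scene. Friction and masses are not known exactly. Their poses are not given: they have to be found in the camera images.
- stand_base: grey aluminium base plate of the stand, 245x190x12 mm, fixed to the table; origin on the table straight below the frame's pivot; the plate reaches 170 mm from it along -x (the front, where the kickstand foot lands) and 75 mm along +x (the back). x points to the back of the stand, y along the pivot, z up. Two posts with rubber bumpers 50 mm behind the pivot, at y = +/-62 mm, about 110 mm tall, carry the frame when it lies back
- frame_pivot (a point): centre of the frame's pivot, 32 mm above the table; the pivot runs along the base's y
- tilt_frame (a joint): tilt of the white frame (two uprights 62 mm either side of the middle, 214 mm long, with a 66 mm grey and steel hub between them whose top is 55 mm below the top bar). 0: lying back on its bumpers, 0.35 rad behind the vertical; grows as it is raised towards the front; 0.35: upright; about 0.37: the lowered kickstand's foot meets its black pad on the base and stops it; 0.55: hard stop without kickstand. A spring and gravity pull it back, about 3.5 N at the top bar
- top_bar_center (a point): middle of the blue top bar, 200 mm from the pivot along the frame
- top_bar: round blue plastic bar (a sleeve that turns freely on its rod), 16 mm thick, 110 mm free length between the uprights, along the base's y; origin at its middle. It rises on a circle of 200 mm about the frame pivot. Nothing is nearer than 50 mm below it in the middle
- kickstand (a joint): angle of the yellow kickstand about its hinge, which runs along the base's y. 0: folded, pointing straight up; grows as it swings to the front and down (while the frame lies back it is the angle from vertical); an over-centre spring pushes it back below 0.9 and onward above 0.9 (about 1 N at the foot); 1.874: down stop, stays there
- kick_hinge (a point): hinge of the kickstand, on the front of the frame's lower rail
- kick_foot_center (a point): middle of the kickstand's black foot bar: a rod 16 mm thick and 64 mm long along the base's y across the end of the leg, 125 mm from the hinge. The leg is a flat bar 14 mm wide and 8 mm thick. Folded, the foot stands about 77 mm in front of the blue bar and 12 mm higher, so that closed fingers fit between them
- sealed_can_1: closed beige can, 71 mm across, 107 mm tall, a bystander to leave alone; origin at the centre of its underside
- sealed_can_2: closed beige can, 71 mm across, 107 mm tall, a bystander to leave alone; origin at the centre of its underside
- lid_stack_1: sleeve of nested can lids, 73 mm across, 86 mm tall, a bystander to leave alone; origin at the centre of its underside
- date_stamp: hand stamp with wooden knob, 47x53x86 mm, a bystander to leave alone; origin at the centre of its underside
- weight_1: steel check weight with knob, 38 mm across, 61 mm tall, a bystander to leave alone; origin at the centre of its underside
- weight_2: small steel check weight with knob, 30 mm across, 49 mm tall, a bystander to leave alone; origin at the centre of its underside

How it is judged:
On the way, in this order (a step that is already met when the one before it is completed fails the run):
1. the kickstand is flipped over centre and rests at its down stop (value of joint kickstand above 1.75 rad), for 0.2 s.
2. the frame is held upright by its top bar with the kickstand down (value of joint tilt_frame between 0.28 and 0.42 rad and value of joint kickstand above 1.75 rad and contact force between the fingers and top_bar above 1 N), for 0.3 s.
At the end, for the whole second after the job is handed in: the kickstand is down (beyond 1.75 rad), the frame is upright within 0.07 rad (4 degrees) and still, and the gripper's fingers hold the blue top bar (contact over 1 N) (all of step 2 and velocity of joint tilt_frame between -0.08 and 0.08 rad/s); the arm keeps its last pose, push and grip.
It fails at once if a can, lid sleeve, stamp or weight is pushed over 30 mm away or tipped over (distance of any of sealed_can_1, sealed_can_2, lid_stack_1, date_stamp, weight_1, weight_2 from where it was at the start of the episode above 0.03 m or angle between any of sealed_can_1, sealed_can_2, lid_stack_1, date_stamp, weight_1, weight_2's own z axis and vertical above 0.4 rad).
It also fails if it takes over 50 s, if anything falls off the work surface, if the arm or the gripper's body presses on something with over 40 N, if the wrist force passes 120 N, or if a joint passes its speed limit or range.

## Working session

There is one attempt and no reset: what is moved stays moved. The work goes in short steps, Python scripts to look and compute and a tool call to move; the robot and the scene stay as the last step left them, time stands still between calls to the robot, and variables do not carry over. Pictures are saved under pics/ and viewed, about 8 in all and at most 12, crops included, and the job is handed in when it is done.

Besides the shell and the picture viewer there is one more tool, called after ">>>" by a JSON object that holds its "method" and its "body". arm_command: Moves the arm, as the interface text tells. Its arguments: {"type":"object","properties":{"steps":{"type":"array"},"force":{"type":"number"}},"required":["steps"]}

```bash
mkdir -p pics; cat > h.py <<'E'
import numpy as np, cv2
from cell import manip, cams
def grab(n,save=None):
    c=cams.camera(n)
    if save: cv2.imwrite(save,c["color"])
    return c
def ray(c,u,v):
    d=np.array([(u-c["cx"])/c["fx"],(v-c["cy"])/c["fy"]]); s=d.copy()
    for _ in range(20): s=d/(1+c["k1"]*(s@s))
    E=np.array(c["extrinsics"]); R,t=E[:3,:3],E[:3,3]
    r=R.T@np.array([s[0],-s[1],-1.]); return -R.T@t, r/np.linalg.norm(r)
def proj(c,p):
    E=np.array(c["extrinsics"]); q=E[:3,:3]@p+E[:3,3]; s=np.array([q[0],-q[1]])/-q[2]
    s=s*(1+c["k1"]*(s@s)); return s[0]*c["fx"]+c["cx"], s[1]*c["fy"]+c["cy"]
def plane(c,u,v,z):
    o,r=ray(c,u,v); return o+r*(z-o[2])/r[2]
def two(a,b):
    (o,r),(p,s)=a,b
    k=np.linalg.lstsq(np.c_[r,-s],p-o,rcond=None)[0]
    A=o+r*k[0];B=p+s*k[1]; return (A+B)/2, np.linalg.norm(A-B)
E
python3 - <<'E'
from h import *
a=grab("scene");b=grab("top")
cv2.imwrite("pics/s1.png",a["color"]);cv2.imwrite("pics/t1.png",b["color"])
for c in(a,b): print(c["fx"],c["k1"],np.round(ray(c,280,210),3))
s=manip.get_state();print({k:np.round(v,3) for k,v in s.items()})
E
```

```text
407.878923214071 0.03681115036770587 [[-0.449  0.713  0.855]
 [ 0.7   -0.524 -0.486]]
414.34743073594643 -0.05657359954627033 [[ 0.393 -0.006  1.509]
 [ 0.044 -0.022 -0.999]]
{'t': np.float64(0.1), 'q': array([-1.438,  0.259,  0.021,  1.334, -0.   ,  1.418]), 'joint_vel': array([ 0.   , -0.003,  0.001, -0.001,  0.002,  0.001]), 'joint_efforts': array([ 4.0000e-03, -5.5669e+01,  3.4507e+01,  1.2000e-02, -0.0000e+00,
        0.0000e+00]), 'position': array([ 0.155, -0.527,  0.209]), 'eef_rot': array([-3.108, -0.447, -0.   ]), 'ft_force': array([ 0.332, -0.69 , -0.241]), 'moment': array([-0.023, -0.006,  0.028]), 'width': np.float64(0.998)}
```

View pics/s1.png

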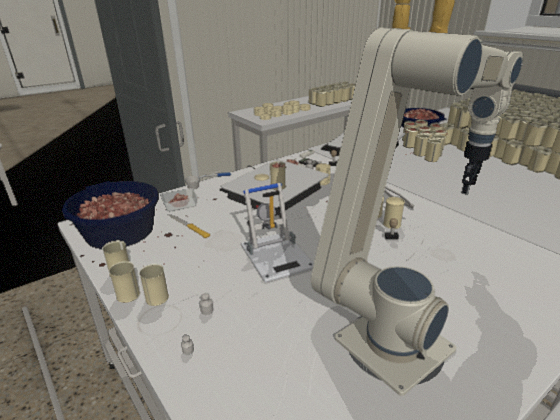

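View pics/t1.png

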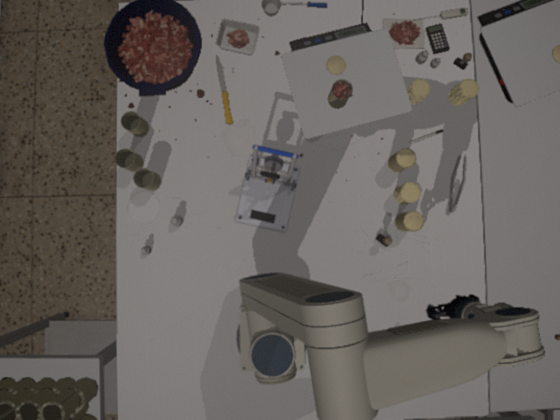

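The scene view shows the stand at about (270,230) with its blue bar at (263,188). In the top view the bar is at (275,152) and the black pad at (263,216), so the stand's front faces the robot. Next I'll measure it.

```bash
python3 - <<'E'
from h import *
a=grab("scene");b=grab("top")
def blob(c,lo,hi,box):
    x0,y0,x1,y1=box
    h=cv2.cvtColor(c["color"],cv2.COLOR_BGR2HSV)[y0:y1,x0:x1]
    m=cv2.inRange(h,lo,hi)
    n,l,s,ce=cv2.connectedComponentsWithStats(m)
    i=1+np.argmax(s[1:,4]); ys,xs=np.where(l==i)
    r=cv2.minAreaRect(np.c_[xs+x0,ys+y0].astype(np.float32)); return s[i,4],ce[i]+[x0,y0],cv2.boxPoints(r)
def ends(p):
    p=p[np.argsort(p[:,0])]; return p[:2].mean(0),p[2:].mean(0)
B=[]
for c,box in((a,(235,170,300,210)),(b,(240,135,310,170))):
    n,ce,p=blob(c,(100,120,40),(130,255,255),box); e=ends(p); B.append((ce,)+e); print("blue",n,ce,e)
for i in range(3): print(two(ray(a,*B[0][i]),ray(b,*B[1][i])))
for c,box in((a,(255,185,290,240)),(b,(250,150,300,210))):
    n,ce,p=blob(c,(12,110,60),(32,255,255),box); print("yel",n,ce,p.round(1).tolist())
A=cv2.resize(a["color"][165:290,225:335],None,fx=5,fy=5,interpolation=2)[:600]
T=cv2.resize(b["color"][135:240,225:315],None,fx=5.7,fy=5.7,interpolation=2)
cv2.imwrite("pics/s2.png",A);cv2.imwrite("pics/t2.png",T)
E
```

```text
blue 95 [263.17894737 187.85263158] (array([248.70398, 190.46075], dtype=float32), array([277.00354, 185.01852], dtype=float32))
blue 123 [275.02439024 151.50406504] (array([257.80145, 147.91336], dtype=float32), array([291.9278 , 155.33212], dtype=float32))
(array([ 0.63404805, -0.02280585,  0.21939265]), np.float64(0.0016009393507488677))
(array([0.64605905, 0.03088749, 0.22106076]), np.float64(0.0020293710255207768))
(array([ 0.62118212, -0.07524186,  0.21960107]), np.float64(0.0005516506719316033))
yel 111 [271.27927928 212.54954955] [[268.3999938964844, 196.10000610351562], [272.3999938964844, 195.89999389648438], [274.20001220703125, 226.89999389648438], [270.1000061035156, 227.1999969482422]]
yel 14 [269.78571429 179.35714286] [[268.0, 177.0], [271.0, 177.0], [271.0, 181.0], [268.0, 181.0]]
```

View pics/s2.png

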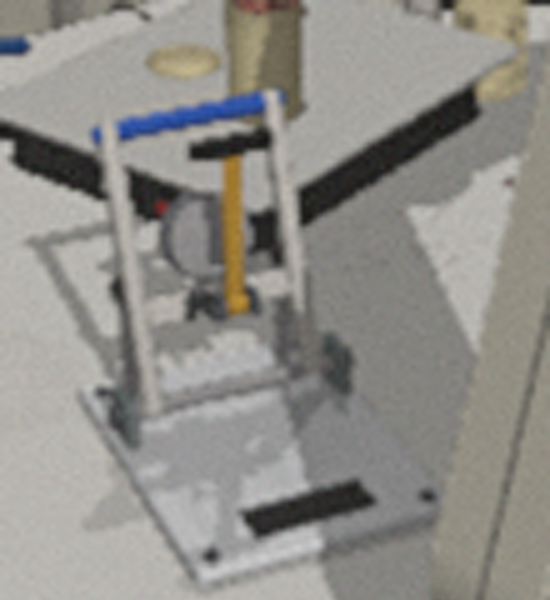

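View pics/t2.png

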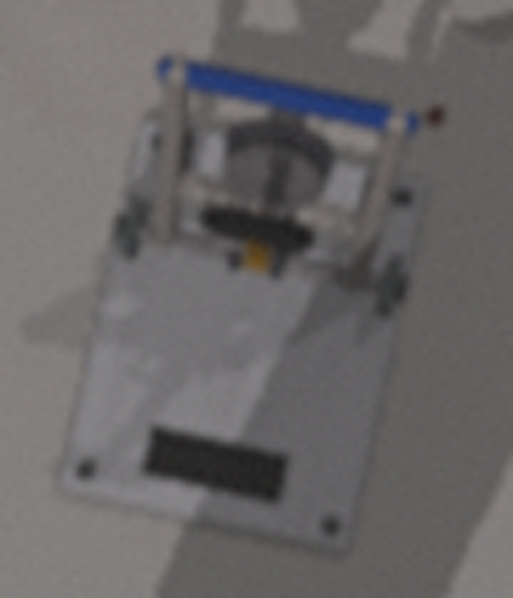

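Bar at (0.634,-0.023,0.219), with the expected height 0.22. Its two-view mismatch is 1.6 mm and the stand yaw is about -0.22. The closer crops show the foot in front of the bar, at scene pixel (271,194) and top pixel (270,175). I'll raise and turn the tool, shut the fingers, and check the foot.

>>> {"method": "arm_command", "body": {"steps": [{"dz": -0.04,"wz": -0.12,"fingers": 255},{"dz": -0.08,"wz": -0.24,"fingers": 255},{"dz": -0.09,"wz": -0.36,"fingers": 255},{"dz": -0.09,"wz": -0.48,"fingers": 255},{"dz": -0.09,"wz": -0.6,"fingers": 255}]}}

```text
validation failed for argument at $.st...
```

>>> {"method": "arm_command", "body": {"steps": [{"wz": -0.12,"fingers": 255},{"wz": -0.24,"fingers": 255},{"wz": -0.36,"fingers": 255},{"wz": -0.46,"fingers": 255},{"wz": -0.46,"fingers": 255}]}}

```text
validation failed for argument at $.st...
```

```bash
cat >> h.py <<'E'
from scipy.spatial.transform import Rotation as Ro
def goto(p,yaw=-0.22):
    s=manip.get_state(); R=Ro.from_rotvec(s["eef_rot"]); P=np.array(s["position"])
    y=np.array([np.cos(yaw),np.sin(yaw),0]); z=np.array([0,0,-1.]); T=Ro.from_matrix(np.c_[np.cross(y,z),y,z])
    print("t",round(s["t"],2),"pos",P.round(4),"F",np.round(s["ft_force"],1),"w",round(s["width"],3),"d",R.inv().apply(np.array(p)-P).round(4),"rot",(R.inv()*T).as_rotvec().round(3))
E
python3 - <<'E'
from h import *
a=grab("scene");b=grab("top")
print(two(ray(a,271,193.6),ray(b,270.1,175)))
goto([.597,-.015,.30])
E
```

```text
(array([ 0.5593186 , -0.00476717,  0.23153265]), np.float64(0.0012308140426607903))
t 0.3 pos [ 0.155  -0.5276  0.2097] F [ 0.5 -0.2 -0.4] w 1.002 d [ 0.5686 -0.3673 -0.0902] rot [-0.    -0.    -1.065]
```

The foot measures (0.559,-0.005,0.2315), which is where the geometry puts it. The rows were refused, so I'll send every key.

>>> {"method": "arm_command", "body": {"steps": [{"dx": 0,"dy": 0,"dz": -0.04,"wx": 0,"wy": 0,"wz": -0.12,"fingers": 255},{"dx": 0,"dy": 0,"dz": -0.08,"wx": 0,"wy": 0,"wz": -0.24,"fingers": 255},{"dx": 0,"dy": 0,"dz": -0.09,"wx": 0,"wy": 0,"wz": -0.36,"fingers": 255},{"dx": 0,"dy": 0,"dz": -0.09,"wx": 0,"wy": 0,"wz": -0.48,"fingers": 255},{"dx": 0,"dy": 0,"dz": -0.09,"wx": 0,"wy": 0,"wz": -0.6,"fingers": 255}], "force": 40}}

```text
t: 0.72
position: [0.1551, -0.5281, 0.3008]
eef_rot: [2.833, 1.354, -0.001]
ft_force: [-0.7, -0.1, -0.2]
width: 0.299
```

>>> {"method": "arm_command", "body": {"steps": [{"dx": 0,"dy": 0,"dz": 0,"wx": 0,"wy": 0,"wz": -0.12,"fingers": 255},{"dx": 0,"dy": 0,"dz": 0,"wx": 0,"wy": 0,"wz": -0.24,"fingers": 255},{"dx": 0,"dy": 0,"dz": 0,"wx": 0,"wy": 0,"wz": -0.36,"fingers": 255},{"dx": 0,"dy": 0,"dz": 0,"wx": 0,"wy": 0,"wz": -0.465,"fingers": 255},{"dx": 0,"dy": 0,"dz": 0,"wx": 0,"wy": 0,"wz": -0.465,"fingers": 255}]}}

```text
t: 1.13
position: [0.1551, -0.528, 0.3008]
eef_rot: [2.44, 1.976, -0.001]
ft_force: [-0.3, -0.3, -0.3]
width: 0.001
```

>>> {"method": "arm_command", "body": {"steps": [{"dx": 0.034,"dy": 0.018,"dz": 0,"wx": 0,"wy": 0,"wz": 0,"fingers": 255},{"dx": 0.068,"dy": 0.036,"dz": 0,"wx": 0,"wy": 0,"wz": 0,"fingers": 255},{"dx": 0.102,"dy": 0.054,"dz": 0,"wx": 0,"wy": 0,"wz": 0,"fingers": 255},{"dx": 0.136,"dy": 0.072,"dz": 0,"wx": 0,"wy": 0,"wz": 0,"fingers": 255},{"dx": 0.17,"dy": 0.09,"dz": 0,"wx": 0,"wy": 0,"wz": 0,"fingers": 255}]}}

```text
t: 1.55
position: [0.2791, -0.3789, 0.3005]
eef_rot: [2.445, 1.97, -0.001]
ft_force: [0.7, 0.1, 0.9]
width: -0.002
```

>>> {"method": "arm_command", "body": {"steps": [{"dx": 0.034,"dy": 0.018,"dz": 0,"wx": 0,"wy": 0,"wz": 0,"fingers": 255},{"dx": 0.068,"dy": 0.036,"dz": 0,"wx": 0,"wy": 0,"wz": 0,"fingers": 255},{"dx": 0.102,"dy": 0.054,"dz": 0,"wx": 0,"wy": 0,"wz": 0,"fingers": 255},{"dx": 0.136,"dy": 0.072,"dz": 0,"wx": 0,"wy": 0,"wz": 0,"fingers": 255},{"dx": 0.17,"dy": 0.09,"dz": 0,"wx": 0,"wy": 0,"wz": 0,"fingers": 255}]}}

```text
t: 1.97
position: [0.404, -0.2302, 0.3006]
eef_rot: [2.449, 1.965, -0.001]
ft_force: [0.4, -0.6, 0.4]
width: 0.003
```

>>> {"method": "arm_command", "body": {"steps": [{"dx": 0.034,"dy": 0.018,"dz": 0,"wx": 0,"wy": 0,"wz": 0,"fingers": 255},{"dx": 0.068,"dy": 0.036,"dz": 0,"wx": 0,"wy": 0,"wz": 0,"fingers": 255},{"dx": 0.102,"dy": 0.054,"dz": 0,"wx": 0,"wy": 0,"wz": 0,"fingers": 255},{"dx": 0.136,"dy": 0.072,"dz": 0,"wx": 0,"wy": 0,"wz": 0,"fingers": 255},{"dx": 0.17,"dy": 0.09,"dz": 0,"wx": 0,"wy": 0,"wz": 0,"fingers": 255}]}}

```text
t: 2.38
position: [0.5296, -0.0819, 0.3005]
eef_rot: [2.452, 1.96, -0.001]
ft_force: [1.1, -0.2, 1.1]
width: -0.005
```

```bash
python3 -c "
from h import *
goto([.597,-.015,.30])"
```

```text
t 2.38 pos [ 0.5296 -0.0819  0.3005] F [ 1.1 -0.2  1.1] w -0.005 d [0.0801 0.051  0.0004] rot [ 0.002  0.002 -0.002]
```

>>> {"method": "arm_command", "body": {"steps": [{"dx": 0.03,"dy": 0.018,"dz": 0,"wx": 0,"wy": 0,"wz": 0,"fingers": 255},{"dx": 0.06,"dy": 0.038,"dz": 0,"wx": 0,"wy": 0,"wz": 0,"fingers": 255},{"dx": 0.08,"dy": 0.051,"dz": 0,"wx": 0,"wy": 0,"wz": -0.002,"fingers": 255},{"dx": 0.08,"dy": 0.051,"dz": 0,"wx": 0,"wy": 0,"wz": -0.002,"fingers": 255},{"dx": 0.08,"dy": 0.051,"dz": 0,"wx": 0,"wy": 0,"wz": -0.002,"fingers": 255}]}}

```text
t: 2.8
position: [0.5975, -0.0141, 0.2995]
eef_rot: [2.452, 1.962, -0.002]
ft_force: [-0.6, -0.3, -1.1]
width: 0.005
```

```bash
python3 -c "
from h import *
c=grab('wrist')
for n,p in dict(bar=[.634,-.023,.219],foot=[.5593,-.0048,.2315]).items(): print(n,proj(c,np.array(p)))
cv2.imwrite('pics/w1.png',c['color'])
goto([.597,-.015,.195])"
```

```text
bar (np.float64(323.13398467640707), np.float64(214.81473371531914))
foot (np.float64(227.29654766639146), np.float64(218.3947978857285))
t 2.85 pos [ 0.5969 -0.0149  0.3   ] F [ 0.3 -0.8  0.4] w 0.002 d [1.00e-04 1.00e-04 1.05e-01] rot [ 0.001  0.002 -0.002]
```

View pics/w1.png

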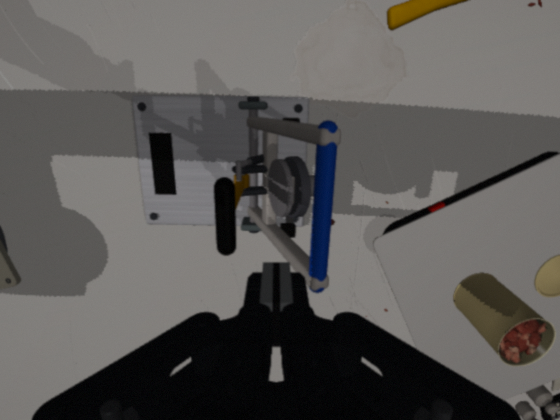

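In the wrist view the bar is at (324,205) and the foot at (226,215). Both are close to prediction, and the shut fingers lie between them. I'll descend, then push forward and down.

>>> {"method": "arm_command", "body": {"steps": [{"dx": 0,"dy": 0,"dz": 0.03,"wx": 0,"wy": 0,"wz": 0,"fingers": 255},{"dx": 0,"dy": 0,"dz": 0.06,"wx": 0,"wy": 0,"wz": 0,"fingers": 255},{"dx": 0,"dy": 0,"dz": 0.09,"wx": 0,"wy": 0,"wz": 0,"fingers": 255},{"dx": 0,"dy": 0,"dz": 0.105,"wx": 0,"wy": 0,"wz": 0,"fingers": 255},{"dx": 0,"dy": 0,"dz": 0.105,"wx": 0,"wy": 0,"wz": 0,"fingers": 255}]}}

```text
t: 3.27
position: [0.5945, -0.016, 0.192]
eef_rot: [-2.455, -1.957, 0.008]
ft_force: [-0.5, 0.1, -0.5]
width: 0.001
```

>>> {"method": "arm_command", "body": {"steps": [{"dx": 0,"dy": -0.012,"dz": 0,"wx": 0,"wy": 0,"wz": 0,"fingers": 255},{"dx": 0,"dy": -0.024,"dz": 0,"wx": 0,"wy": 0,"wz": 0,"fingers": 255},{"dx": 0,"dy": -0.036,"dz": 0.001,"wx": 0,"wy": 0,"wz": 0,"fingers": 255},{"dx": 0,"dy": -0.048,"dz": 0.004,"wx": 0,"wy": 0,"wz": 0,"fingers": 255},{"dx": 0,"dy": -0.06,"dz": 0.008,"wx": 0,"wy": 0,"wz": 0,"fingers": 255}]}}

```text
t: 3.68
position: [0.536, -0.0036, 0.1864]
eef_rot: [2.459, 1.954, -0.004]
ft_force: [1.2, -0.2, 0.2]
width: 0.002
```

>>> {"method": "arm_command", "body": {"steps": [{"dx": 0,"dy": -0.012,"dz": 0.006,"wx": 0,"wy": 0,"wz": 0,"fingers": 255},{"dx": 0,"dy": -0.024,"dz": 0.012,"wx": 0,"wy": 0,"wz": 0,"fingers": 255},{"dx": 0,"dy": -0.036,"dz": 0.02,"wx": 0,"wy": 0,"wz": 0,"fingers": 255},{"dx": 0,"dy": -0.048,"dz": 0.03,"wx": 0,"wy": 0,"wz": 0,"fingers": 255},{"dx": 0,"dy": -0.06,"dz": 0.04,"wx": 0,"wy": 0,"wz": 0,"fingers": 255}]}}

```text
t: 4.1
position: [0.4775, 0.0091, 0.1481]
eef_rot: [2.459, 1.95, -0.001]
ft_force: [-0.4, 0.1, 0.1]
width: 0.001
```

```bash
python3 -c "
from h import *
a=grab('scene'); A=cv2.resize(a['color'][140:290,215:335],None,fx=4,fy=4,interpolation=2)
cv2.imwrite('pics/s3.png',A)
goto([.597,-.015,.195])"
```

```text
t 4.15 pos [0.4745 0.0098 0.1463] F [-2.6  1.4 -2.3] w 0.002 d [ 0.0036  0.1249 -0.0489] rot [-0.002  0.003 -0.01 ]
```

View pics/s3.png

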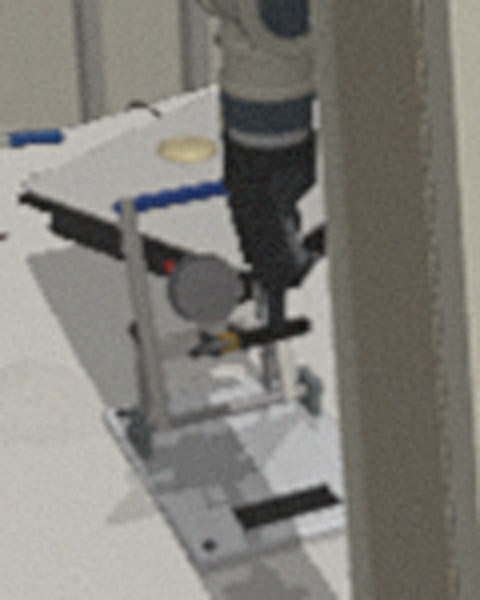

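The crop shows the fingers over the leg, with the foot forward of the hinge at scene pixel (284,223). I'll compare that with what each kickstand angle predicts.

```bash
python3 -c "
from h import *
a=grab('scene');b=grab('top')
f=np.array([-.976,.218,0]);foot=np.array([.5593,-.0048,.2315]);h=foot-[0,0,.125]
for t in (.7,.9,1.1,1.3,1.5,1.7,1.874):
  p=h+.125*np.sin(t)*f+[0,0,.125*np.cos(t)]; print(t,np.round(proj(a,p)),np.round(proj(b,p)),p.round(3))
C=a['color']; A=cv2.resize(C[170:290,225:345],None,fx=4,fy=4,interpolation=2)
T=cv2.resize(b['color'][130:250,215:335],None,fx=4,fy=4,interpolation=2)
cv2.imwrite('pics/m4.png',np.hstack([A,T])[:, :800])
goto([.597,-.015,.195])"
```

```text
0.7 [281. 212.] [265. 201.] [0.481 0.013 0.202]
0.9 [284. 219.] [264. 207.] [0.464 0.017 0.184]
1.1 [285. 226.] [263. 211.] [0.451 0.019 0.163]
1.3 [287. 234.] [263. 214.] [0.442 0.021 0.14 ]
1.5 [287. 241.] [263. 215.] [0.438 0.022 0.115]
1.7 [287. 247.] [263. 215.] [0.438 0.022 0.09 ]
1.874 [287. 251.] [263. 214.] [0.443 0.021 0.069]
t 4.25 pos [0.4772 0.0094 0.1479] F [ 0.5 -0.4  0.5] w -0.0 d [ 0.0033  0.1222 -0.0471] rot [ 0.     0.003 -0.009]
```

View pics/m4.png

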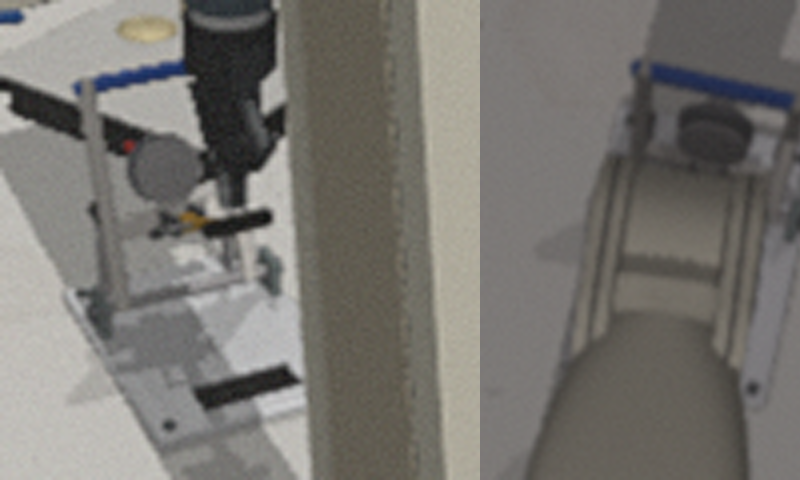

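The foot is now at about (285,225), or roughly 1.08 rad. It's past centre but not yet at the stop, so I'll follow it down on the leg.

>>> {"method": "arm_command", "body": {"steps": [{"dx": 0,"dy": -0.004,"dz": 0.01,"wx": 0,"wy": 0,"wz": 0,"fingers": 255},{"dx": 0,"dy": -0.006,"dz": 0.02,"wx": 0,"wy": 0,"wz": 0,"fingers": 255},{"dx": 0,"dy": -0.006,"dz": 0.03,"wx": 0,"wy": 0,"wz": 0,"fingers": 255},{"dx": 0,"dy": -0.006,"dz": 0.04,"wx": 0,"wy": 0,"wz": 0,"fingers": 255},{"dx": 0,"dy": -0.006,"dz": 0.048,"wx": 0,"wy": 0,"wz": 0,"fingers": 255}]}}

```text
t: 4.67
position: [0.4727, 0.01, 0.1006]
eef_rot: [2.459, 1.949, -0.001]
ft_force: [0.2, -0.2, 0.6]
width: -0.001
```

```bash
python3 -c "
from h import *
a=grab('scene')
C=a['color'][170:290,225:315]
cv2.imwrite('pics/s5.png',cv2.resize(C,None,fx=4,fy=4,interpolation=2))
goto([.597,-.015,.195])"
```

```text
t 4.72 pos [0.4719 0.0101 0.0991] F [-1.   0.1 -1.1] w -0.003 d [ 0.0038  0.1276 -0.0959] rot [ 0.     0.003 -0.01 ]
```

View pics/s5.png

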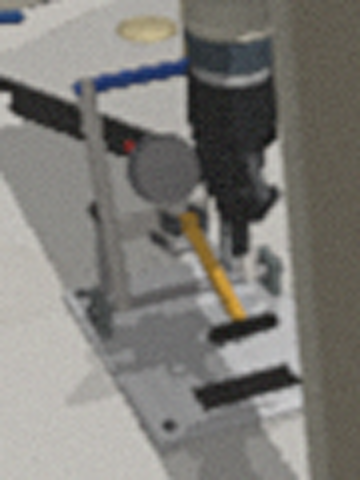

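The foot is at about (286,252), which matches 1.874, so the kickstand is down. Next I'll lift, open and go over the bar.

>>> {"method": "arm_command", "body": {"steps": [{"dx": 0,"dy": 0,"dz": -0.03,"wx": 0,"wy": 0,"wz": 0,"fingers": 255},{"dx": 0,"dy": 0,"dz": -0.07,"wx": 0,"wy": 0,"wz": 0,"fingers": 255},{"dx": 0,"dy": 0,"dz": -0.11,"wx": 0,"wy": 0,"wz": 0,"fingers": 255},{"dx": 0,"dy": 0,"dz": -0.15,"wx": 0,"wy": 0,"wz": 0,"fingers": 255},{"dx": 0,"dy": 0,"dz": -0.19,"wx": 0,"wy": 0,"wz": 0,"fingers": 255}]}}

```text
t: 5.13
position: [0.4719, 0.0104, 0.2923]
eef_rot: [2.46, 1.949, -0.001]
ft_force: [0.9, -0.8, -0.4]
width: -0.004
```

>>> {"method": "arm_command", "body": {"steps": [{"dx": 0,"dy": 0.03,"dz": -0.01,"wx": 0,"wy": 0,"wz": 0,"fingers": 0},{"dx": 0,"dy": 0.07,"dz": -0.01,"wx": 0,"wy": 0,"wz": 0,"fingers": 0},{"dx": 0,"dy": 0.11,"dz": -0.01,"wx": 0,"wy": 0,"wz": 0,"fingers": 0},{"dx": 0,"dy": 0.15,"dz": -0.01,"wx": 0,"wy": 0,"wz": 0,"fingers": 0},{"dx": 0,"dy": 0.16,"dz": -0.01,"wx": 0,"wy": 0,"wz": 0,"fingers": 0}]}}

```text
t: 5.55
position: [0.6321, -0.028, 0.3009]
eef_rot: [2.462, 1.947, -0.002]
ft_force: [1.2, 0.1, -0.7]
width: 0.705
```

```bash
python3 -c "
from h import *
goto([.634,-.023,.30])
c=grab('wrist');h=cv2.cvtColor(c['color'],cv2.COLOR_BGR2HSV);m=cv2.inRange(h,(100,120,40),(130,255,255))
n,l,s,ce=cv2.connectedComponentsWithStats(m);i=1+np.argmax(s[1:,4]);print(s[i],ce[i],plane(c,*ce[i],.219))
ys,xs=np.where(l==i);lo,hi=ys.min(),ys.max()
e=[plane(c,xs[ys==y].mean(),y,.219) for y in(lo+3,hi-3)];print(e,np.arctan2(*(e[0]-e[1])[:2]))"
```

```text
t 5.55 pos [ 0.6321 -0.028   0.3009] F [ 1.2  0.1 -0.7] w 0.705 d [0.0053 0.0007 0.0008] rot [ 0.001  0.003 -0.012]
[ 267  134   21  140 2527] [276.32330827 201.58884052] [ 0.63360004 -0.01792831  0.219     ]
[array([0.64612844, 0.03202775, 0.219     ]), array([ 0.6193467 , -0.07928088,  0.219     ])] 0.23611979210578432
```

The bar measured from near is at (0.633,-0.023), matching the earlier value. I'll descend to z=0.200.

>>> {"method": "arm_command", "body": {"steps": [{"dx": 0.005,"dy": 0.0,"dz": 0.02,"wx": 0,"wy": 0,"wz": 0,"fingers": 0},{"dx": 0.005,"dy": 0.0,"dz": 0.05,"wx": 0,"wy": 0,"wz": 0,"fingers": 0},{"dx": 0.005,"dy": 0.0,"dz": 0.08,"wx": 0,"wy": 0,"wz": 0,"fingers": 0},{"dx": 0.005,"dy": 0.0,"dz": 0.1,"wx": 0,"wy": 0,"wz": 0,"fingers": 0},{"dx": 0.005,"dy": 0.0,"dz": 0.1,"wx": 0,"wy": 0,"wz": 0,"fingers": 0}]}}

```text
t: 6.02
position: [0.6307, -0.0231, 0.1972]
eef_rot: [-2.462, -1.947, 0.009]
ft_force: [-0.7, -0.0, -0.8]
width: 1.001
```

>>> {"method": "arm_command", "body": {"steps": [{"dx": 0,"dy": 0,"dz": 0,"wx": 0,"wy": 0,"wz": 0,"fingers": 130},{"dx": 0,"dy": 0,"dz": 0,"wx": 0,"wy": 0,"wz": 0,"fingers": 180},{"dx": 0,"dy": 0,"dz": 0,"wx": 0,"wy": 0,"wz": 0,"fingers": 255},{"dx": 0,"dy": 0,"dz": 0,"wx": 0,"wy": 0,"wz": 0,"fingers": 255},{"dx": 0,"dy": 0,"dz": 0,"wx": 0,"wy": 0,"wz": 0,"fingers": 255}], "force": 40}}

```text
t: 6.43
position: [0.6311, -0.0231, 0.1985]
eef_rot: [-2.464, -1.948, 0.007]
ft_force: [-0.2, 0.4, 0.1]
width: 0.302
```

>>> {"method": "arm_command", "body": {"steps": [{"dx": 0,"dy": 0,"dz": 0,"wx": 0,"wy": 0,"wz": 0,"fingers": 255},{"dx": 0,"dy": 0,"dz": 0,"wx": 0,"wy": 0,"wz": 0,"fingers": 255},{"dx": 0,"dy": 0,"dz": 0,"wx": 0,"wy": 0,"wz": 0,"fingers": 255},{"dx": 0,"dy": 0,"dz": 0,"wx": 0,"wy": 0,"wz": 0,"fingers": 255}]}}

```text
t: 6.77
position: [0.6318, -0.0233, 0.199]
eef_rot: [2.464, 1.948, -0.005]
ft_force: [3.1, -0.6, 3.0]
width: 0.152
```

```bash
python3 -c "
from h import *
goto([.633,-.023,.20])
c=grab('wrist');cv2.imwrite('pics/w6.png',c['color'])"
```

```text
t 6.77 pos [ 0.6318 -0.0233  0.199 ] F [ 3.1 -0.6  3. ] w 0.152 d [ 0.0005  0.0011 -0.001 ] rot [-0.002  0.003 -0.013]
```

View pics/w6.png

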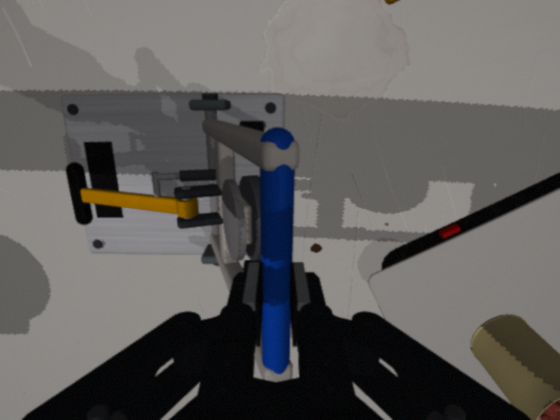

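The wrist view shows the blue bar between the pads at about (277,260), and the kickstand lying forward over its pad. I'll check the grip width while starting up the arc.

>>> {"method": "arm_command", "body": {"steps": [{"dx": 0,"dy": -0.0025,"dz": -0.0008,"wx": 0,"wy": 0,"wz": 0,"fingers": 255},{"dx": 0,"dy": -0.007,"dz": -0.0023,"wx": 0,"wy": 0,"wz": 0,"fingers": 255},{"dx": 0,"dy": -0.012,"dz": -0.004,"wx": 0,"wy": 0,"wz": 0,"fingers": 255},{"dx": 0,"dy": -0.0191,"dz": -0.0059,"wx": 0,"wy": 0,"wz": 0,"fingers": 255},{"dx": 0,"dy": -0.0191,"dz": -0.0059,"wx": 0,"wy": 0,"wz": 0,"fingers": 255}]}}

```text
t: 7.23
position: [0.6116, -0.0183, 0.2053]
eef_rot: [-2.464, -1.949, 0.007]
ft_force: [3.2, 1.5, -2.2]
width: 0.16
```

```bash
python3 -c "
from h import *
goto([.6327-.976*.0686,-.0233+.218*.0686,.2115])
c=grab('wrist')
h=cv2.cvtColor(c['color'],cv2.COLOR_BGR2HSV);m=cv2.inRange(h,(100,120,40),(130,255,255))
n,l,s,ce=cv2.connectedComponentsWithStats(m);i=1+np.argmax(s[1:,4]);print(s[i],ce[i])"
```

```text
t 7.23 pos [ 0.6116 -0.0183  0.2053] F [ 3.2  1.5 -2.2] w 0.16 d [-0.0008 -0.0469 -0.0061] rot [-0.003  0.003 -0.012]
[ 260  165   34  209 5980] [275.99615385 264.10668896]
```

The bar stays in the fingers at image x 276, with a steady width of 0.16. I'll finish the arc.

>>> {"method": "arm_command", "body": {"steps": [{"dx": 0,"dy": -0.009,"dz": -0.002,"wx": 0,"wy": 0,"wz": 0,"fingers": 255},{"dx": 0,"dy": -0.018,"dz": -0.0036,"wx": 0,"wy": 0,"wz": 0,"fingers": 255},{"dx": 0,"dy": -0.027,"dz": -0.005,"wx": 0,"wy": 0,"wz": 0,"fingers": 255},{"dx": 0,"dy": -0.036,"dz": -0.0058,"wx": 0,"wy": 0,"wz": 0,"fingers": 255},{"dx": 0,"dy": -0.042,"dz": -0.0061,"wx": 0,"wy": 0,"wz": 0,"fingers": 255}]}}

```text
t: 7.7
position: [0.5697, -0.0082, 0.2107]
eef_rot: [-2.462, -1.948, 0.008]
ft_force: [3.5, 2.2, -9.7]
width: 0.156
```

```bash
python3 -c "
from h import *
goto([.6323-.976*.0686,-.0233+.218*.0686,.2115])"
```

```text
t 7.7 pos [ 0.5697 -0.0082  0.2107] F [ 3.5  2.2 -9.7] w 0.156 d [-0.0012 -0.0042 -0.0008] rot [-0.004  0.003 -0.012]
```

>>> {"method": "arm_command", "body": {"steps": [{"dx": 0,"dy": -0.002,"dz": 0.0005,"wx": 0,"wy": 0,"wz": 0,"fingers": 255},{"dx": 0,"dy": -0.004,"dz": 0.0005,"wx": 0,"wy": 0,"wz": 0,"fingers": 255},{"dx": 0,"dy": -0.004,"dz": 0.0005,"wx": 0,"wy": 0,"wz": 0,"fingers": 255},{"dx": 0,"dy": -0.004,"dz": 0.0005,"wx": 0,"wy": 0,"wz": 0,"fingers": 255},{"dx": 0,"dy": -0.004,"dz": 0.0005,"wx": 0,"wy": 0,"wz": 0,"fingers": 255}]}}

```text
t: 8.12
position: [0.5664, -0.0073, 0.2106]
eef_rot: [-2.463, -1.948, 0.006]
ft_force: [3.7, 2.7, 0.4]
width: 0.159
```

```bash
python3 -c "
from h import *
goto([.6323-.976*.0686,-.0233+.218*.0686,.2115])
a=grab('scene');b=grab('top')
h=cv2.cvtColor(a['color'],cv2.COLOR_BGR2HSV)[170:215,225:300];m=cv2.inRange(h,(100,120,40),(130,255,255))
ys,xs=np.where(m); k=xs<xs.min()+4; e=np.array([xs[k].min()+225,ys[k].mean()+170]); print('left bar end px',e)
for t in(.25,.3,.35,.4,.45):
  g=.35-t; f=np.array([-.976,.218,0]); p=np.array([.633,-.023,.219])+f*.2*(np.sin(.35)-np.sin(g))+[0,0,.2*(np.cos(g)-np.cos(.35))]
  print(t,proj(a,p+np.array([.2335*.055,.972*.055,0])))
cv2.imwrite('pics/s7.png',cv2.resize(a['color'][160:290,215:345],None,fx=4,fy=4,interpolation=2))
goto([.6323-.976*.0686,-.0233+.218*.0686,.2115]);print(manip.get_state()['joint_vel'])"
```

```text
t 8.12 pos [ 0.5664 -0.0073  0.2106] F [3.7 2.7 0.4] w 0.159 d [-0.0012 -0.0008 -0.0009] rot [-0.003  0.002 -0.012]
left bar end px [225.         173.90909091]
0.25 (np.float64(253.51293498522259), np.float64(193.7297504032545))
0.3 (np.float64(254.5832052018167), np.float64(194.72767419743028))
0.35 (np.float64(255.67540287515124), np.float64(195.87308300016568))
0.4 (np.float64(256.7865819555947), np.float64(197.16507201366943))
0.45 (np.float64(257.91362822293456), np.float64(198.60215057117819))
t 8.22 pos [ 0.5663 -0.0074  0.2105] F [2.8 1.8 2.1] w 0.159 d [-0.0012 -0.0007 -0.001 ] rot [-0.004  0.002 -0.012]
[ 1.53729818e-03 -1.98646555e-03 -7.47694672e-05  1.61691421e-04
 -3.93441677e-04 -6.10427531e-04]
```

View pics/s7.png

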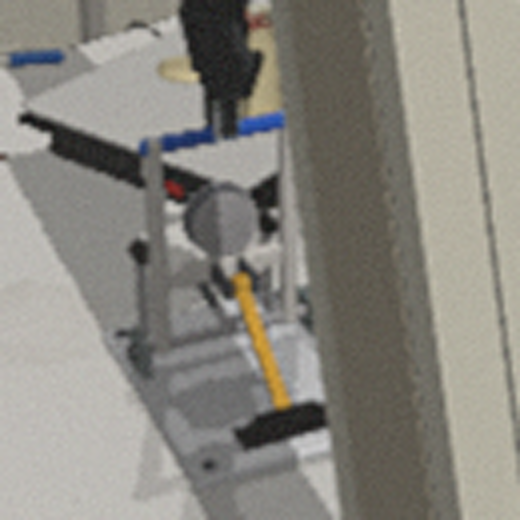

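The crop shows the frame upright, the fingers on the bar at (222,125), and the kickstand foot on its pad at (290,425). The travel of the grip puts the tilt at about 0.346 rad. I'll hold for a moment, then hand in.

>>> {"method": "arm_command", "body": {"steps": [{"dx": 0,"dy": -0.0007,"dz": 0,"wx": 0,"wy": 0,"wz": 0,"fingers": 255},{"dx": 0,"dy": -0.0007,"dz": 0,"wx": 0,"wy": 0,"wz": 0,"fingers": 255},{"dx": 0,"dy": -0.0007,"dz": 0,"wx": 0,"wy": 0,"wz": 0,"fingers": 255},{"dx": 0,"dy": -0.0007,"dz": 0,"wx": 0,"wy": 0,"wz": 0,"fingers": 255},{"dx": 0,"dy": -0.0007,"dz": 0,"wx": 0,"wy": 0,"wz": 0,"fingers": 255}]}}

```text
t: 8.63
position: [0.5657, -0.0072, 0.2106]
eef_rot: [-2.463, -1.948, 0.006]
ft_force: [3.8, 2.1, 1.1]
width: 0.155
```

```bash
python3 -c "
from h import *
goto([.6323-.976*.0686,-.0233+.218*.0686,.2115]);print(np.abs(manip.get_state()['joint_vel']).max()); print(manip.job_done())"
```

```text
t 8.63 pos [ 0.5657 -0.0072  0.2106] F [3.8 2.1 1.1] w 0.155 d [-0.0012 -0.0001 -0.0009] rot [-0.003  0.002 -0.012]
0.001957904121272001
the job is handed in; nothing more can be done
None
```

I pushed the kickstand over centre to its down stop, then gripped the blue bar with a 40 N grip setting, raised the frame along its arc and handed the job in at 8.6 s while still holding it. The hand-in gave no verdict, so these are my own last checks.

- **Kickstand:** down. Before the lift, its foot appeared where 1.874 rad predicts (scene pixel about (286,252)). In the last picture it sits on the black pad.
- **Frame:** upright at about 0.35 rad, judged from how far the grip travelled (within about 1 mm of target) and from the last picture. I did not measure the tilt angle directly.
- **Hold:** the arm was still, with joint speeds below 0.002 rad/s. The wrist showed about 4 N, which fits the spring's pull-back.
- **Cans, lids and weights:** I saw no contact with them, but I took no measurement of them at the end.

Three things disagreed or went differently than planned:

- **Grip opening:** it read about 13 mm on the 16 mm bar. It stayed steady and the bar stayed between the pads, so I went on.
- **Lift:** for a moment the tool pulled about 10 N upward on the bar, and I corrected that.
- **Kickstand push:** after the first push the kickstand had only reached about 1.08 rad, so I pressed on down to the stop.

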